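# Complete the connection kit

### The arm

A 7-joint arm with a two-finger parallel gripper is mounted at the origin on a cart in front of the work surface, level with it; the furniture and walls round the work are solid. World frame = base frame: x ahead of the robot, y to its left, z up, the work surface at z = 0. Lengths are in m, angles in rad, forces in N, time in s.
With the tool pointing down it reaches from about 0.4 to 0.85 m from the base axis. Payload 10.4 kg.
Tool frame: the origin (TCP) lies at the very end of the fingers, on their centre line; the grasp point (between the pads) lies 19 mm behind it (r.pinch_z is the distance from the TCP to the grasp point, in m); z points along the fingers, y is the line along which they close (so a half turn about z gives the same grasp; the last joint's range is limited). The gripper opens to 87 mm and grips with 3 to 60 N. Pads are 19 mm wide; open, the fingers measure 117 mm over their backs; the gripper's body (75 mm by 190 mm) begins 51 mm behind the grasp point.
Start: joints at [-1.13, 0.332, -0.065, 1.46, 0.022, 1.35, -0.088], TCP at [0.28, 0.559, 0.183] pointing down, gripper open.
Joint ranges: [-2.6, 2.6], [-0.5, 2.12], [-1.47, 1.34], [0.16, 2.42], [-1.27, 4.41], [0.06, 2.06], [-2.6, 2.6]. Speed limits (rad/s): [2.22, 2.22, 2.79, 2.79, 3.14, 3.14, 3.14].

### API

Orientations are given as a unit quaternion [x, y, z, w].
In Python, from bench import r, camera gives the robot as it stands. The module is installed in compiled form; this text tells all that it offers.
- The arm moves only by the shell command python3 -m pendant 'ROWS' [FORCE]. ROWS is JSON, a list of rows, each an object with "dp": the shift along the tool's x, y, z as a fraction of full scale, a list of three; "rotation": the turn, a rotation vector about the tool's x, y, z as a fraction of full scale, a list of three; "jaw": the opening, from 0 (shut) to 1 (fully open). A call has 1 to 8 rows; each row is the pose to reach, as a shift and turn from the pose commanded when the call began, along the tool's axes at that moment, turning the shorter way round; what a row does not reach only later rows make up. Full scale, the value 1, is 0.15 m for a shift and 2 pi rad for a turn. A row lasts 1/8 s, in which the tool goes at most 62.5 mm and 10.7 degrees, less where a joint would pass 70% of its speed; a pose out of reach is approached as far as the arm can. A call with a number of a shift or a turn outside -1 to 1 is refused whole. A call with a gripper value outside its range is refused whole. The fingers move at their own pace and stop on an object; FORCE is the grip in N (left out, the last holds). Time passes only in rows, so rows that repeat a pose let the fingers close. It gives the time, the measured TCP pose, the force, the opening and the grip force at its end, in the units of the state.
- r.read_state(): the state, without advancing time (a new reading comes with each control period).
- camera(name): name is "side" or "top" or "wrist"; returns a dict with "image" (384x512x3 uint8, red, green, blue), "z_map" (384x512 float32, m along the optical axis (not along the pixel's ray), 0 where there is no reading), "mtx" (3x3 intrinsics, pixels), "T" (4x4, takes a point from camera to world coordinates). Camera axes: x right, y down, z forward; pixel columns grow to the right and rows downward; lengths in m; the calibration is good to about 2 mm. A picture is of the moment at which its call begins.
- r.close_job(): hands the job in; it is judged then, once.
The state is a dict: "time": time; "joint_positions": joint angles; "joint_vel": joint speeds; "joint_torque": joint torques, N m; "ee_pos": TCP position; "eef_rot": TCP orientation; "ft_force": force on the tool from outside, world axes, zero at the start; "torque": the same for the moment, N m; "width": finger opening in m; "grip_force": force on a finger pad.
Only numpy, scipy, OpenCV 4.12 (cv2) and the standard library are available. Lean on these libraries where they do the work, as an engineer would, in place of code of your own. Each camera call takes 0.05 s, during which the arm holds its last target. There are 200 camera calls.

### The job

Make up the dark steel kit tray so that it holds one of each connection fitting: one large light-grey threaded adapter, one tee fitting and one knurled coupling nut, each in its own pocket, adapter standing upright and tee and nut lying flat. One of these is already in the tray, so bring only the two kinds that are missing from the mat, and leave the spare nut where it lies. The smaller brass and dark adapters do not belong to the kit.

Things in the scene. Friction and masses are not known exactly. Their poses are not given: they have to be found in the camera images.
- tray: Low dark steel kit tray, fixed, 98 mm (its x) by 264 mm (its y, plus a 9 mm lip at each end); rim 18 mm above the table, floor 4 mm thick, walls 3 mm. Three pockets in a row along y, each 92 (x) by 84 mm (y) inside: fingers opened fully inside one would meet its walls. Origin: centre of its underside, on the table. One pocket holds a part at the start.
- pocket_1 (a point): Centre of the floor of the end pocket on the tray's +y side (robot's left), 4 mm above the table.
- pocket_2 (a point): Centre of the floor of the middle pocket, 4 mm above the table.
- pocket_3 (a point): Centre of the floor of the end pocket on the tray's -y side (robot's right), 4 mm above the table.
- adapter: Large light-grey threaded adapter standing thread up, 52 mm tall: body 34 mm across from 6 to 27 mm height (grasp there, any direction), thread 20 mm across above 32 mm. Origin: centre of its underside; z up. Starts on the 4 mm thick rubber mat or in a pocket. A dark adapter 46 mm tall and a brass one 42 mm tall at the back of the mat are not wanted.
- tee: Light-grey tube tee lying flat, 44 (x) by 64 (y) by 26 mm high. Run along its y at x = -10 mm, 18 mm thick, end nuts at |y| 20 to 32, x -22 to +1 mm. Branch points to +x, round nut 26 mm across at x 9 to 22 mm, axis 13 mm up. Good grasp: across the branch nut at x = 13 mm, fingers closing along y. Origin: underside, centre of the outline; z up. Starts on the 4 mm mat or in a pocket.
- nut_a: Plain light-grey metal coupling nut: a ribbed (knurled) ring 36 mm across and 18 mm high with a hole through it, lying flat. Origin: centre of its underside; z up. Grasp it across its ribbed side, in any direction. The other nut is the same. Starts on the 4 mm rubber mat or in a pocket.
- nut_b: Plain light-grey metal coupling nut: a ribbed (knurled) ring 36 mm across and 18 mm high with a hole through it, lying flat. Origin: centre of its underside; z up. Grasp it across its ribbed side, in any direction. The other nut is the same. Starts on the 4 mm rubber mat or in a pocket.
Things that resemble listed ones, but are neither listed nor needed, are in the scene too. What is shaped like the nut_a but blue or orange is not meant.

How it is judged:
At the end, for the whole second after the job is handed in: Adapter, tee and exactly one nut are in the tray, one per pocket (origin within 40 mm of the pocket's centre). The other nut is outside it, within 30 mm of its start. All four are at rest, undersides less than 10 mm above the table, within 10 degrees of level ((horizontal distance between adapter and pocket_1 below 0.04 m or horizontal distance between adapter and pocket_2 below 0.04 m or horizontal distance between adapter and pocket_3 below 0.04 m) and (horizontal distance between tee and pocket_1 below 0.04 m or horizontal distance between tee and pocket_2 below 0.04 m or horizontal distance between tee and pocket_3 below 0.04 m) and (horizontal distance between any of nut_a, nut_b and pocket_1 below 0.04 m or horizontal distance between any of nut_a, nut_b and pocket_2 below 0.04 m or horizontal distance between any of nut_a, nut_b and pocket_3 below 0.04 m) and ((horizontal distance between nut_a and pocket_1 above 0.04 m and horizontal distance between nut_a and pocket_2 above 0.04 m and horizontal distance between nut_a and pocket_3 above 0.04 m and distance of nut_a from where it was at the start of the episode below 0.03 m) or (horizontal distance between nut_b and pocket_1 above 0.04 m and horizontal distance between nut_b and pocket_2 above 0.04 m and horizontal distance between nut_b and pocket_3 above 0.04 m and distance of nut_b from where it was at the start of the episode below 0.03 m)) and horizontal distance between any of adapter, tee, nut_a, nut_b and pocket_1 below 0.04 m and horizontal distance between any of adapter, tee, nut_a, nut_b and pocket_2 below 0.04 m and horizontal distance between any of adapter, tee, nut_a, nut_b and pocket_3 below 0.04 m and height (world z) of each of adapter, tee, nut_a, nut_b below 0.01 m and angle between each of adapter, tee, nut_a, nut_b's own z axis and vertical below 0.175 rad and linear speed of each of adapter, tee, nut_a, nut_b below 0.02 m/s); the robot touches nothing.
It also fails if it takes over 48 s, if anything falls off the work surface, if the arm or the gripper's body presses on something with over 40 N, if the wrist force passes 120 N, or if a joint passes its speed limit or range.

## Working session

There is one attempt and no reset: what is moved stays moved. The work goes in short steps, Python scripts to look and compute and a shell command to move; the robot and the scene stay as the last step left them, time stands still between calls to the robot, and variables do not carry over. Pictures are saved under pics/ and viewed, at most 10 in all, crops included, and the job is handed in when it is done.

```bash
mkdir -p pics
python3 - <<'E'
from bench import r,camera
import cv2,numpy as np
for n in("top","side"):
    c=camera(n); np.savez(f"{n}0.npz",**c); cv2.imwrite(f"pics/{n}0.png",cv2.resize(c["image"][:,:,::-1],(800,600),interpolation=cv2.INTER_CUBIC))
    print(n,c["mtx"].round(1).tolist(),c["T"].round(3).tolist())
s=r.read_state();print(s["time"],s["ee_pos"],s["eef_rot"],s["width"],r.pinch_z)
E
```

```text
top [[354.3, 0.0, 254.0], [0.0, 354.3, 181.2], [0.0, 0.0, 1.0]] [[-0.015, -0.994, 0.108, 0.42], [-1.0, 0.015, -0.008, 0.014], [0.007, -0.108, -0.994, 0.871], [0.0, 0.0, 0.0, 1.0]]
side [[423.9, 0.0, 254.2], [0.0, 423.9, 195.6], [0.0, 0.0, 1.0]] [[0.976, -0.134, 0.17, 0.35], [-0.217, -0.614, 0.759, -0.775], [0.003, -0.778, -0.629, 0.696], [0.0, 0.0, 0.0, 1.0]]
0.1 [0.27940429 0.55864331 0.18216302] [ 2.29789675e-01  9.73240121e-01 -5.99013345e-04 -1.18642917e-04] 0.08688651452937739 0.0187
```

View pics/top0.png

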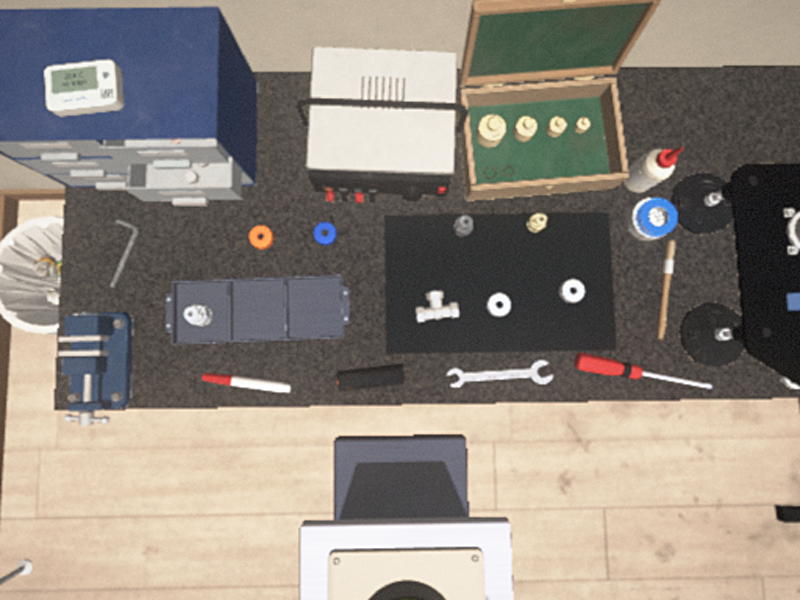

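View pics/side0.png

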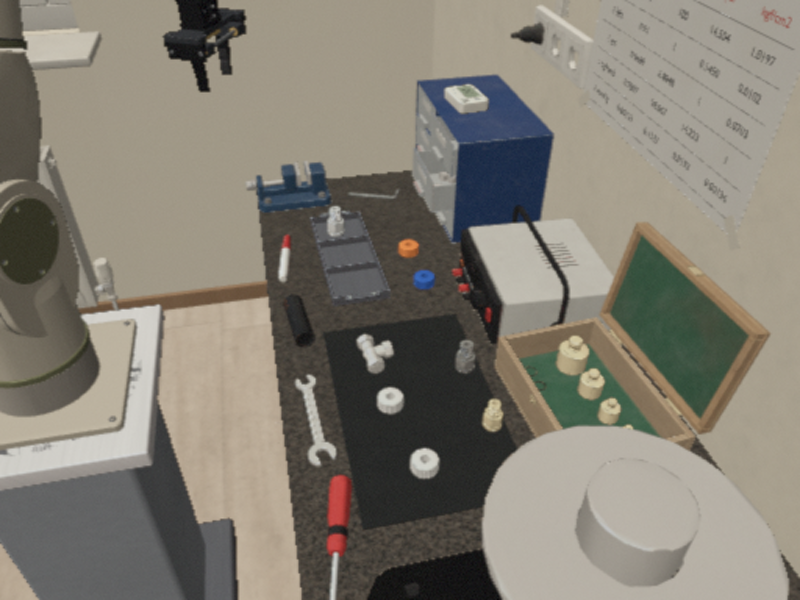

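The top view (800x600) shows the tray at about (258,310). The grey adapter is already in its left pocket (pocket_1) at (197,315), so the tee and one nut are missing. On the mat I see the tee at (436,306) with its branch pointing up (+x), and plain nuts at (499,304) and (572,291). The dark adapter (464,225), the brass adapter (537,222), and the orange (261,237) and blue (325,233) rings are not wanted.

Next I measure these and make one confirming crop.

```bash
cat > h.py <<'E'
import numpy as np,cv2
from scipy.spatial.transform import Rotation as R
def ray(c,px,z):
    px=np.atleast_2d(np.asarray(px,float)); d=np.c_[px,np.ones(len(px))]@np.linalg.inv(c["mtx"]).T@c["T"][:3,:3].T
    o=c["T"][:3,3]; return o+d*((z-o[2])/d[:,2])[:,None]
def move(s,target,Rt):
    """dp (fraction) and rotation (fraction) in tool axes from state s"""
    R0=R.from_quat(s["eef_rot"]); return (R0.inv().apply(np.array(target)-s["ee_pos"])/.15).round(3),((R0.inv()*Rt).as_rotvec()/(2*np.pi)).round(4)
E
python3 - <<'E'
from h import *
for n in("top","side"):
    c=np.load(n+"0.npz"); im=c["image"].astype(int); m=((im.min(2)>110)&(im.max(2)-im.min(2)<40)).astype(np.uint8)
    k,l,st,ce=cv2.connectedComponentsWithStats(m)
    for i in range(1,k):
        if not 40<st[i,4]<900: continue
        ys,xs=np.where(l==i); z=c["z_map"][ys,xs]
        P=np.c_[(np.c_[xs,ys]-c["mtx"][:2,2])/c["mtx"][0,0],np.ones(len(xs))]*z[:,None]; P=P@c["T"][:3,:3].T+c["T"][:3,3]
        x0,y0,w,h=st[i,:4]
        if not(.3<P[:,0].mean()<.8 and P[:,2].mean()<.1):continue
        bc=cv2.minAreaRect(np.c_[xs,ys].astype(np.float32))
        print(n,st[i].tolist(),"ctr ray z.022",ray(c,ce[i],.022)[0].round(4),"bbox ctr",ray(c,[x0+w/2-.5,y0+h/2-.5],.022)[0].round(4),"depth: min",P.min(0).round(3),"max",P.max(0).round(3))
c=np.load("top0.npz")
# tray by its corners, seen at (800px): inner floor/rim
for p in [(172,281),(341,277),(344,338),(172,344),(231,280),(286,279),(232,341),(289,339)]: print(p,ray(c,np.array(p)*.64,.018)[0].round(3))
cv2.imwrite("pics/crop.png",cv2.resize(c["image"][130:235,95:400,::-1],None,fx=2.6,fy=2.6,interpolation=cv2.INTER_CUBIC))
E
```

```text
top [400, 95, 32, 29, 386] ctr ray z.022 [ 0.6799 -0.3936  0.022 ] bbox ctr [ 0.6862 -0.3956  0.022 ] depth: min [ 0.42  -0.446 -0.003] max [0.731 0.014 0.871]
top [153, 110, 9, 8, 42] ctr ray z.022 [0.6813 0.2442 0.022 ] bbox ctr [0.6833 0.2426 0.022 ] depth: min [0.657 0.233 0.002] max [0.681 0.254 0.082]
top [451, 123, 12, 9, 70] ctr ray z.022 [ 0.6391 -0.493   0.022 ] bbox ctr [ 0.6393 -0.4939  0.022 ] depth: min [ 0.627 -0.504  0.02 ] max [ 0.65  -0.471  0.076]
top [402, 126, 20, 28, 142] ctr ray z.022 [ 0.603  -0.3744  0.022 ] bbox ctr [ 0.6095 -0.3808  0.022 ] depth: min [ 0.577 -0.413 -0.002] max [ 0.649 -0.36   0.029]
top [415, 133, 11, 12, 103] ctr ray z.022 [ 0.6123 -0.4031  0.022 ] bbox ctr [ 0.6117 -0.4019  0.022 ] depth: min [ 0.42  -0.411  0.022] max [0.623 0.014 0.871]
top [291, 138, 12, 12, 92] ctr ray z.022 [ 0.6036 -0.0995  0.022 ] bbox ctr [ 0.6035 -0.0985  0.022 ] depth: min [ 0.42  -0.115  0.003] max [0.616 0.014 0.871]
top [71, 141, 17, 43, 138] ctr ray z.022 [0.5701 0.4285 0.022 ] bbox ctr [0.5653 0.4292 0.022 ] depth: min [ 0.516  0.42  -0.002] max [0.622 0.4
[... 3220 characters left out ...]
2 [ 0.4772 -0.1597  0.022 ] bbox ctr [ 0.4769 -0.1604  0.022 ] depth: min [ 0.35  -0.775  0.002] max [ 0.496 -0.117  0.696]
side [262, 287, 19, 19, 294] ctr ray z.022 [ 0.4973 -0.2733  0.022 ] bbox ctr [ 0.4971 -0.2732  0.022 ] depth: min [ 0.35  -0.775  0.001] max [ 0.517 -0.238  0.696]
side [211, 354, 6, 30, 121] ctr ray z.022 [ 0.3654 -0.3978  0.022 ] bbox ctr [ 0.3657 -0.3978  0.022 ] depth: min [ 0.35  -0.775 -0.003] max [ 0.374 -0.361  0.696]
(172, 281) [0.521 0.355 0.018]
(341, 277) [0.524 0.093 0.018]
(344, 338) [0.429 0.089 0.018]
(172, 344) [0.424 0.352 0.018]
(231, 280) [0.521 0.264 0.018]
(286, 279) [0.522 0.178 0.018]
(232, 341) [0.427 0.26  0.018]
(289, 339) [0.429 0.173 0.018]
```

View pics/crop.png

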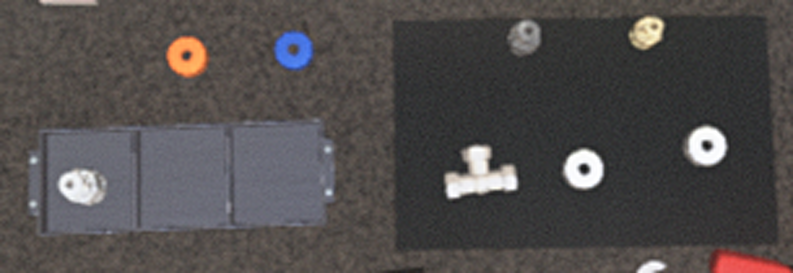

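The crop confirms it: the tee's branch nut is at crop (479,155) and its run goes from (457,187) to (509,177). There are two identical plain grey nuts at (583,168) and (707,145). I'll take the nearer one at (583,168) and leave the far one as the spare.

Now I refine the tee pose and start moving.

Run:
```python
from h import *
from bench import r
c=np.load("top0.npz")
f=lambda u,v,z:ray(c,[95+u/2.6,130+v/2.6],z)[0]
a,b=f(457,187,.024),f(509,177,.024);br=f(479,153,.024);d=a-b
print(a,b,br,"len",np.linalg.norm(d),"yaw",np.degrees(np.arctan2(-d[0],d[1])), "branch dir",np.degrees(np.arctan2(*(br-(a+b)/2)[[1,0]])))
m=(a+b)/2; yaw=np.radians(10); ex=np.array([np.cos(yaw),np.sin(yaw),0]); print("grasp pt from run",m+ex*.023)
s=r.read_state()
Rt=R.from_euler("z",np.radians(100)-np.pi/2)*R.from_matrix([[-1,0,0],[0,1,0],[0,0,-1]])
print(move(s,[.48,-.05,.13],Rt))
```

```text
[ 0.46172491 -0.03259119  0.024     ] [ 0.4702081  -0.08070251  0.024     ] [ 0.49280618 -0.05356533  0.024     ] len 0.048853486308306694 yaw 9.999852431721424 branch dir 6.549579353980295
grasp pt from run [ 0.48861708 -0.05265294  0.024     ]
(array([-3.011, -3.031,  0.352]), array([-2.000e-04, -1.000e-04, -1.016e-01]))
```

```bash
python3 -m pendant '[{"dp":[-1,-1,0],"rotation":[0,0,0],"jaw":0.7},{"dp":[-1,-1,0],"rotation":[0,0,0],"jaw":0.7},{"dp":[-1,-1,0],"rotation":[0,0,0],"jaw":0.7},{"dp":[-1,-1,0],"rotation":[0,0,0],"jaw":0.7}]' && python3 -m pendant '[{"dp":[-1,-1,0],"rotation":[0,0,0],"jaw":0.7},{"dp":[-1,-1,0],"rotation":[0,0,0],"jaw":0.7},{"dp":[-1,-1,0],"rotation":[0,0,0],"jaw":0.7},{"dp":[-1,-1,0],"rotation":[0,0,0],"jaw":0.7}]' && python3 -m pendant '[{"dp":[-1,-1,0.3],"rotation":[0,0,-0.1016],"jaw":0.7},{"dp":[-1,-1,0.3],"rotation":[0,0,-0.1016],"jaw":0.7},{"dp":[-1,-1,0.3],"rotation":[0,0,-0.1016],"jaw":0.7},{"dp":[-1,-1,0.3],"rotation":[0,0,-0.1016],"jaw":0.7},{"dp":[-1,-1,0.3],"rotation":[0,0,-0.1016],"jaw":0.7},{"dp":[-1,-1,0.3],"rotation":[0,0,-0.1016],"jaw":0.7}]'
python3 - <<'E'
from h import *
from bench import r,camera
c=camera("wrist");np.savez("w1.npz",**c);cv2.imwrite("pics/w1.png",c["image"][:,:,::-1]);s=r.read_state();print(s["time"],s["ee_pos"],s["eef_rot"].round(4))
E
```

```text
time: 0.6
ee_pos: [0.3481, 0.354, 0.1828]
eef_rot: [0.232, 0.973, -0.0, 0.0]
ft_force: [1.2, -0.1, 0.3]
width: 0.0621
grip_force: 0.0
time: 1.1
ee_pos: [0.4144, 0.1529, 0.1828]
eef_rot: [0.232, 0.973, 0.0, 0.0]
ft_force: [0.3, 0.7, -0.4]
width: 0.0612
grip_force: 0.0
time: 1.85
ee_pos: [0.4804, -0.0454, 0.1374]
eef_rot: [-0.086, 0.996, -0.0, -0.0]
ft_force: [-0.6, 0.8, 0.3]
width: 0.0611
grip_force: 0.0
1.9 [ 0.4805062  -0.04445687  0.13764943] [-8.670e-02  9.962e-01  1.000e-04 -3.000e-04]
```

View pics/w1.png

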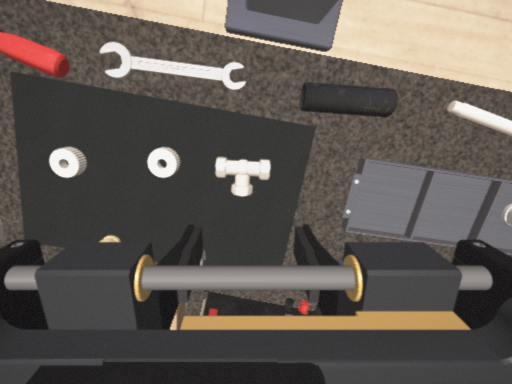

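The wrist view shows the tee's run from (221,168) to (265,169), with the branch nut at (242,187). The nuts are at (163,162) and (66,162), and the tray is on the right.

Run:
```python
from h import *
from bench import r
c=np.load("w1.npz");im=c["image"].astype(int);m=((im.min(2)>110)&(im.max(2)-im.min(2)<40)).astype(np.uint8);m[200:]=0
l=cv2.connectedComponents(m)[1]
i=l[168,232];ys,xs=np.where(l==i);print("tee bbox",xs.min(),xs.max(),ys.min(),ys.max())
def mid(cols):
    q=(xs>=cols[0])&(xs<=cols[1]);return xs[q].mean(),ys[q].mean()
x0,x1=xs.min(),xs.max()
a=ray(c,mid((x0,x0+8)),.020)[0];b=ray(c,mid((x1-8,x1)),.020)[0];d=b-a;d*=np.sign(d[1])
lo=ys>=ys.max()-9;bp=(xs[lo].min()+xs[lo].max())/2,ys[lo].mean()
br=ray(c,bp,.020)[0]
print("ends",a,b,"yaw",np.degrees(np.arctan2(-d[0],d[1])),"branch nut",bp,br,"rundist",np.linalg.norm(br-(a+b)/2))
for u,v in((163,162),(66,162)):
    j=l[v,u+10];yy,xx=np.where(l==j);print("nut",ray(c,[(xx.min()+xx.max())/2,(yy.min()+yy.max())/2],.018)[0],len(xx))
s=r.read_state();print("cam",c["T"][:3,3])
for tr in ((163,170),(158,165)):pass
```

```text
tee bbox 215 270 157 196
ends [ 0.4709226  -0.08183719  0.02      ] [ 0.46368427 -0.02642166  0.02      ] yaw 7.441797974952395 branch nut (np.float64(241.5), np.float64(190.78453038674033)) [ 0.49603421 -0.0504756   0.02      ] rundist 0.028962177750115135
nut [ 0.4771498  -0.14967923  0.018     ] 756
nut [ 0.49709574 -0.26376464  0.018     ] 874
cam [ 0.39827554 -0.0593977   0.33991962]
```

```bash
cat >> h.py <<'E'
def down(deg): return R.from_euler("z",np.radians(deg)-np.pi/2)*R.from_matrix([[-1,0,0],[0,1,0],[0,0,-1]])
E
python3 - <<'E'
from h import *
from bench import r
s=r.read_state();print(s["ee_pos"],s["joint_vel"].round(3) if hasattr(s["joint_vel"],"round") else s["joint_vel"])
print(move(s,[.491,-.0505,.0065],down(98.5)))
E
```

```text
[ 0.4805062  -0.04445687  0.13764943] [-0.014 -0.01  -0.018  0.    -0.002  0.002 -0.006]
(array([-0.062, -0.052,  0.874]), array([ 0.    , -0.0001,  0.004 ]))
```

```bash
python3 -m pendant '[{"dp":[-0.062,-0.052,0.2],"rotation":[0,0,0.004],"jaw":0.7},{"dp":[-0.062,-0.052,0.5],"rotation":[0,0,0.004],"jaw":0.7},{"dp":[-0.062,-0.052,0.7],"rotation":[0,0,0.004],"jaw":0.7},{"dp":[-0.062,-0.052,0.8],"rotation":[0,0,0.004],"jaw":0.7},{"dp":[-0.062,-0.052,0.87],"rotation":[0,0,0.004],"jaw":0.7},{"dp":[-0.062,-0.052,0.87],"rotation":[0,0,0.004],"jaw":0.7},{"dp":[-0.062,-0.052,0.87],"rotation":[0,0,0.004],"jaw":0.7}]' 20
```

```text
time: 2.78
ee_pos: [0.492, -0.0507, 0.0082]
eef_rot: [-0.075, 0.997, 0.0, 0.001]
ft_force: [-0.1, 0.7, 1.2]
width: 0.0608
grip_force: 0.0
```

```bash
python3 -m pendant '[{"dp":[0.005,0,0.01],"rotation":[0,0,0],"jaw":0.4},{"dp":[0.005,0,0.01],"rotation":[0,0,0],"jaw":0.1},{"dp":[0.005,0,0.01],"rotation":[0,0,0],"jaw":0.1},{"dp":[0.005,0,0.01],"rotation":[0,0,0],"jaw":0.1},{"dp":[0.005,0,0.01],"rotation":[0,0,0],"jaw":0.1},{"dp":[0.005,0,0.01],"rotation":[0,0,0],"jaw":0.1},{"dp":[0.005,0,0.01],"rotation":[0,0,0],"jaw":0.1},{"dp":[0.005,0,0.01],"rotation":[0,0,0],"jaw":0.1}]' 25
```

```text
time: 3.78
ee_pos: [0.4905, -0.0509, 0.0058]
eef_rot: [-0.075, 0.997, 0.0, 0.0]
ft_force: [0.6, 0.7, 0.9]
width: 0.0089
grip_force: 0.0
```

The fingers closed on nothing, so I look from here.

Run:
```python
from h import *
from bench import r,camera
s=r.read_state();print(s["width"],s["grip_force"])
a=camera("top");b=camera("side");np.savez("t2.npz",**a);np.savez("s2.npz",**b)
A=cv2.resize(a["image"][150:230,230:380,::-1],(600,320),interpolation=cv2.INTER_CUBIC);B=cv2.resize(b["image"][190:270,180:290,::-1],(385,280),interpolation=cv2.INTER_CUBIC)
o=np.zeros((600,600,3),np.uint8);o[:320]=A;o[320:,:385]=B;cv2.imwrite("pics/c2.png",o)
```

```text
0.008919876649031787 0.0
```

View pics/c2.png

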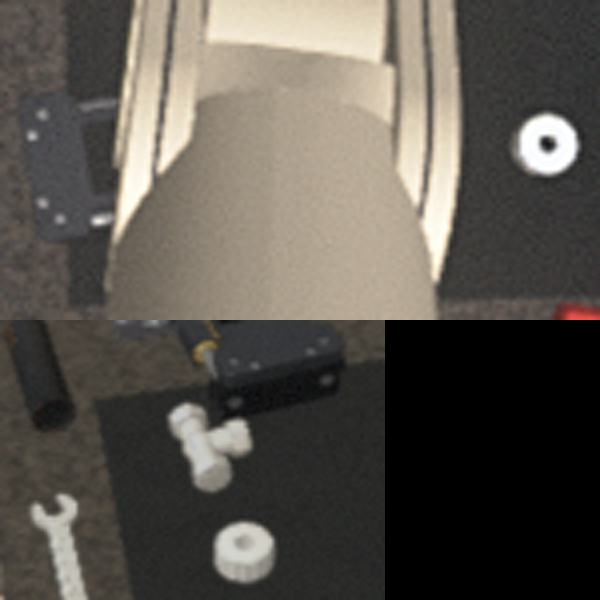

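The side crop shows the tee untouched at (210,450), and the gripper does not appear to be over it. I check by projecting the reported TCP into both views.

Run:
```python
from h import *
def proj(c,p):
    q=np.linalg.inv(c["T"])@np.r_[p,1];return (c["mtx"]@q[:3]/q[2])[:2].round(1),q[2].round(3)
c=np.load("side0.npz");print("start TCP in side",proj(c,[.2794,.5586,.182]))
c=np.load("s2.npz");print(c["T"].round(3).tolist());print("now TCP",proj(c,[.4905,-.0509,.0058]),"tee z.017",proj(c,[.467,-.054,.017]))
a=np.load("side0.npz");print(np.abs(a["T"]-c["T"]).max())
def xyz(c):
    v,u=np.mgrid[:384,:512];z=c["z_map"];P=np.stack([(u-c["mtx"][0,2])/c["mtx"][0,0]*z,(v-c["mtx"][1,2])/c["mtx"][1,1]*z,z],-1);return P@c["T"][:3,:3].T+c["T"][:3,3]
P=xyz(c)
for u,v in((205,350),(225,375),(280,390),(330,380),(210,450),(240,435)):
    U,V=int(180+u/3.5),int(190+(v-320)/3.5);print((u,v),(U,V),P[V,U].round(3),c["image"][V,U])
cv2.imwrite("pics/s2.png",c["image"][:,:,::-1])
```

```text
start TCP in side (array([139.1,  64.3]), np.float64(1.323))
[[0.976, -0.134, 0.17, 0.35], [-0.217, -0.614, 0.759, -0.775], [0.003, -0.778, -0.629, 0.696], [0.0, 0.0, 0.0, 1.0]]
now TCP (array([245.1, 226.5]), np.float64(1.007)) tee z.017 (array([235.5, 225.4]), np.float64(0.994))
0.0
(205, 350) (238, 198) [ 0.468 -0.095  0.132] [129 117  96]
(225, 375) (244, 205) [ 0.47  -0.147  0.156] [58 59 62]
(280, 390) (260, 210) [ 0.505 -0.137  0.128] [21 23 22]
(330, 380) (274, 207) [ 0.536 -0.133  0.127] [53 54 52]
(210, 450) (240, 227) [ 0.475 -0.07   0.025] [176 171 161]
(240, 435) (248, 222) [ 0.496 -0.06   0.027] [189 186 179]
```

View pics/s2.png

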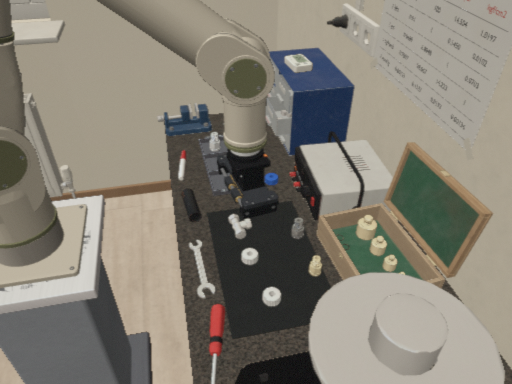

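Run:
```python
from h import *
from bench import r,camera
c=np.load("s2.npz")
v,u=np.mgrid[:384,:512];z=c["z_map"];P=np.stack([(u-c["mtx"][0,2])/c["mtx"][0,0]*z,(v-c["mtx"][1,2])/c["mtx"][1,1]*z,z],-1)@c["T"][:3,:3].T+c["T"][:3,3]
for U in(243,250,262):
    print(U,[(V,)+tuple((P[V,U]*1000).astype(int).tolist()) for V in range(202,234,2)])
c=camera("wrist");np.savez("w2.npz",**c)
cv2.imwrite("pics/w2.png",c["image"][:,:,::-1]);s=r.read_state();print(s["ee_pos"],s["width"],c["T"][:3,3])
```

```text
243 [(202, 469, -139, 157), (204, 469, -141, 154), (206, 469, -142, 149), (208, 469, -142, 144), (210, 469, -142, 139), (212, 468, -145, 136), (214, 469, -141, 127), (216, 468, -142, 123), (218, 468, -142, 117), (220, 490, -23, 2), (222, 485, -54, 24), (224, 484, -58, 21), (226, 483, -62, 19), (228, 483, -60, 11), (230, 479, -82, 25), (232, 478, -86, 23)]
250 [(202, 483, -142, 157), (204, 482, -148, 157), (206, 481, -149, 153), (208, 481, -150, 149), (210, 482, -148, 141), (212, 483, -141, 130), (214, 483, -141, 124), (216, 483, -139, 118), (218, 509, -19, 1), (220, 501, -54, 27), (222, 500, -58, 24), (224, 500, -60, 21), (226, 499, -63, 17), (228, 500, -58, 5), (230, 500, -60, 1), (232, 498, -67, 1)]
262 [(202, 506, -146, 156), (204, 507, -145, 150), (206, 507, -143, 143), (208, 509, -135, 131), (210, 509, -136, 126), (212, 509, -136, 121), (214, 509, -137, 116), (216, 539, -18, 2), (218, 537, -27, 3), (220, 535, -35, 4), (222, 534, -39, 1), (224, 532, -47, 2), (226, 530, -56, 4), (228, 529, -61, 2), (230, 527, -68, 3), (232, 526, -75, 3)]
[ 0.49053938 -0.0509541   0.00583749] 0.008981610965658936 [ 0.40787974 -0.06304432  0.20823485]
```

View pics/w2.png

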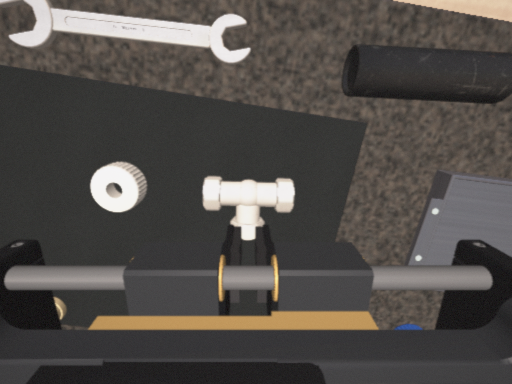

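Run:
```python
from h import *
c=np.load("w2.npz")
v,u=np.mgrid[:384,:512];z=c["z_map"];P=np.stack([(u-c["mtx"][0,2])/c["mtx"][0,0]*z,(v-c["mtx"][1,2])/c["mtx"][1,1]*z,z],-1)@c["T"][:3,:3].T+c["T"][:3,3]
for U in(235,240,248,256,262):
    print(U,[(V,)+tuple((P[V,U]*1000).astype(int).tolist())+(int(c["image"][V,U].mean()),) for V in range(210,262,4)])
q=lambda p:(c["mtx"]@(x:=(np.linalg.inv(c["T"])@np.r_[p,1])[:3])/x[2])[:2].round(0)
print("TCP px",q([.4905,-.051,.0058]))
```

```text
235 [(210, 487, -61, 5, 82), (214, 490, -61, 5, 96), (218, 488, -60, 17, 185), (222, 489, -60, 24, 215), (226, 491, -60, 26, 133), (230, 482, -60, 52, 54), (234, 482, -59, 57, 51), (238, 481, -59, 63, 49), (242, 481, -59, 68, 51), (246, 481, -59, 73, 51), (250, 482, -58, 76, 49), (254, 481, -58, 81, 50), (258, 482, -58, 85, 48)]
240 [(210, 478, -58, 24, 232), (214, 481, -57, 24, 233), (218, 484, -57, 25, 234), (222, 488, -56, 24, 231), (226, 489, -56, 28, 163), (230, 481, -56, 52, 79), (234, 482, -56, 56, 74), (238, 481, -56, 63, 60), (242, 483, -56, 65, 45), (246, 485, -56, 66, 37), (250, 487, -55, 66, 32), (254, 489, -55, 68, 41), (258, 491, -55, 68, 39)]
248 [(210, 477, -52, 26, 239), (214, 480, -52, 26, 239), (218, 483, -51, 27, 239), (222, 486, -51, 26, 238), (226, 488, -50, 29, 239), (230, 491, -50, 29, 239), (234, 494, -49, 29, 239), (238, 498, -49, 28, 237), (242, 514, -46, 4, 56), (246, 517, -46, 4, 56), (250, 521, -45, 4, 56), (254, 525, -45, 4, 55), (258, 529, -44, 4, 57)]
256 [(210, 477, -46, 22, 211), (214, 480, -46, 24, 200), (218, 483, -45, 23, 203), (222, 487, -45, 23, 203), (226, 488, -45, 28, 149), (230, 480, -46, 51, 69), (234, 480, -47, 57, 68), (238, 480, -47, 62, 57), (242, 480, -47, 68, 47), (246, 480, -47, 72, 41), (250, 483, -46, 71, 39), (254, 485, -46, 71, 44), (258, 481, -47, 83, 42)]
262 [(210, 484, -40, 4, 54), (214, 487, -39, 3, 55), (218, 490, -39, 5, 98), (222, 487, -40, 21, 181), (226, 478, -43, 48, 99), (230, 479, -43, 51, 45), (234, 479, -43, 57, 50), (238, 479, -43, 63, 50), (242, 479, -44, 68, 52), (246, 479, -44, 72, 46), (250, 479, -44, 77, 52), (254, 479, -44, 81, 50), (258, 479, -44, 85, 49)]
TCP px [247. 216.]
```

Both cameras show the fingertips at z ≈ 0.046, while the reported TCP is z ≈ 0.006. The hand body underside (≈0.115) gives the same offset. So the reported TCP lies about 40 mm beyond the real tips, and x and y agree. The fingers closed above the nut and nothing was disturbed. I'll open, go lower in stages, and check by depth.

```bash
python3 -m pendant '[{"dp":[0,0,0],"rotation":[0,0,0],"jaw":0.7},{"dp":[0,0,0],"rotation":[0,0,0],"jaw":0.7},{"dp":[0,0,0],"rotation":[0,0,0],"jaw":0.7},{"dp":[0,0,0],"rotation":[0,0,0],"jaw":0.7},{"dp":[0,0,0.1],"rotation":[0,0,0],"jaw":0.7},{"dp":[0,0,0.2],"rotation":[0,0,0],"jaw":0.7},{"dp":[0,0,0.22],"rotation":[0,0,0],"jaw":0.7},{"dp":[0,0,0.22],"rotation":[0,0,0],"jaw":0.7}]'
cat >> h.py <<'E'
def tips(c):
    "lowest front points of the dark fingers in the wrist view"
    v,u=np.mgrid[:384,:512];z=c["z_map"];P=np.stack([(u-c["mtx"][0,2])/c["mtx"][0,0]*z,(v-c["mtx"][1,2])/c["mtx"][1,1]*z,z],-1)@c["T"][:3,:3].T+c["T"][:3,3]
    return P
E
python3 - <<'E'
from h import *
from bench import r,camera
c=camera("wrist");P=tips(c);s=r.read_state();print(s["ee_pos"],s["width"],s["ft_force"])
for U in(195,200,205,285,290,295,300): print(U,[(V,)+tuple((P[V,U]*1000).astype(int).tolist()) for V in range(206,250,4)])
E
```

```text
time: 4.92
ee_pos: [0.4902, -0.0511, -0.0276]
eef_rot: [-0.075, 0.997, -0.0, -0.0]
ft_force: [-0.5, -0.0, 0.2]
width: 0.0607
grip_force: 0.0
[ 0.49050195 -0.05103767 -0.02722447] 0.06099628500213106 [ 0.96515771 -0.05319687  0.82764801]
195 [(206, 466, -85, 26), (210, 468, -85, 27), (214, 470, -84, 28), (218, 472, -84, 30), (222, 475, -84, 28), (226, 479, -84, 25), (230, 485, -85, 18), (234, 485, -84, 23), (238, 485, -83, 30), (242, 485, -82, 33), (246, 486, -81, 36)]
200 [(206, 465, -82, 27), (210, 467, -82, 28), (214, 469, -81, 29), (218, 472, -81, 29), (222, 475, -81, 28), (226, 479, -81, 25), (230, 482, -81, 24), (234, 487, -81, 18), (238, 490, -81, 19), (242, 493, -81, 19), (246, 495, -80, 19)]
205 [(206, 465, -79, 27), (210, 467, -79, 28), (214, 469, -78, 29), (218, 471, -78, 30), (222, 474, -78, 29), (226, 478, -78, 25), (230, 481, -78, 24), (234, 494, -80, 5), (238, 497, -79, 5), (242, 501, -79, 3), (246, 503, -79, 5)]
285 [(206, 458, -33, 26), (210, 460, -33, 26), (214, 462, -33, 29), (218, 464, -32, 29), (222, 467, -32, 29), (226, 470, -31, 27), (230, 474, -30, 25), (234, 486, -25, 4), (238, 489, -24, 4), (242, 492, -23, 3), (246, 495, -23, 4)]
290 [(206, 457, -30, 27), (210, 459, -30, 28), (214, 462, -30, 27), (218, 464, -30, 30), (222, 467, -29, 29), (226, 469, -28, 28), (230, 473, -27, 26), (234, 485, -21, 4), (238, 489, -20, 3), (242, 492, -20, 4), (246, 495, -20, 4)]
295 [(206, 457, -27, 27), (210, 459, -27, 27), (214, 461, -27, 29), (218, 463, -27, 30), (222, 466, -26, 30), (226, 469, -25, 27), (230, 473, -24, 25), (234, 479, -21, 17), (238, 481, -21, 19), (242, 483, -21, 19), (246, 486, -20, 20)]
300 [(206, 457, -24, 26), (210, 458, -24, 28), (214, 461, -24, 28), (218, 463, -24, 29), (222, 466, -23, 28), (226, 469, -22, 28), (230, 476, -19, 17), (234, 476, -20, 23), (238, 476, -21, 29), (242, 476, -22, 35), (246, 478, -22, 35)]
```

```bash
python3 -m pendant '[{"dp":[0,0,0.04],"rotation":[0,0,0],"jaw":0.7},{"dp":[0,0,0.04],"rotation":[0,0,0],"jaw":0.7},{"dp":[0,0,0.04],"rotation":[0,0,0],"jaw":0.1},{"dp":[0,0,0.04],"rotation":[0,0,0],"jaw":0.1},{"dp":[0,0,0.04],"rotation":[0,0,0],"jaw":0.1},{"dp":[0,0,0.04],"rotation":[0,0,0],"jaw":0.1},{"dp":[0,0,0.04],"rotation":[0,0,0],"jaw":0.1},{"dp":[0,0,0.04],"rotation":[0,0,0],"jaw":0.1}]' 25
```

```text
time: 5.98
ee_pos: [0.4905, -0.0509, -0.0332]
eef_rot: [-0.075, 0.997, 0.0, 0.0]
ft_force: [-0.6, 0.2, 0.9]
width: 0.0259
grip_force: 25.0
```

Gripped at 25.9 mm, which matches the branch nut. I lift and carry it.

```bash
python3 -m pendant '[{"dp":[0,0,-0.25],"rotation":[0,0,0],"jaw":0.1},{"dp":[0,0,-0.5],"rotation":[0,0,0],"jaw":0.1},{"dp":[0,0.3,-0.5],"rotation":[0,0,0.0236],"jaw":0.1},{"dp":[0,0.6,-0.5],"rotation":[0,0,0.0236],"jaw":0.1},{"dp":[0,0.9,-0.5],"rotation":[0,0,0.0236],"jaw":0.1},{"dp":[0,0.9,-0.5],"rotation":[0,0,0.0236],"jaw":0.1},{"dp":[0,0.9,-0.5],"rotation":[0,0,0.0236],"jaw":0.1}]'
python3 - <<'E'
from h import *
from bench import r
s=r.read_state();print(s["ee_pos"],move(s,[.4875,.1355,-.0325],down(90)))
E
```

```text
time: 6.85
ee_pos: [0.4703, 0.0819, 0.0417]
eef_rot: [-0.001, 1.0, -0.0, -0.0]
ft_force: [-0.5, -0.5, -1.9]
width: 0.0253
grip_force: 25.0
[0.47031118 0.08188729 0.04167979] (array([-0.115,  0.358,  0.494]), array([-0.0001, -0.    ,  0.0002]))
```

```bash
python3 -m pendant '[{"dp":[-0.115,0.3,0],"rotation":[0,0,0],"jaw":0.1},{"dp":[-0.115,0.355,0],"rotation":[0,0,0],"jaw":0.1},{"dp":[-0.115,0.355,0.1],"rotation":[0,0,0],"jaw":0.1},{"dp":[-0.115,0.355,0.3],"rotation":[0,0,0],"jaw":0.1},{"dp":[-0.115,0.355,0.4],"rotation":[0,0,0],"jaw":0.1},{"dp":[-0.115,0.355,0.47],"rotation":[0,0,0],"jaw":0.1},{"dp":[-0.115,0.355,0.49],"rotation":[0,0,0],"jaw":0.1},{"dp":[-0.115,0.355,0.49],"rotation":[0,0,0],"jaw":0.1}]'
```

```text
time: 7.85
ee_pos: [0.4879, 0.1358, -0.0313]
eef_rot: [-0.0, 1.0, 0.0, 0.0]
ft_force: [0.3, 0.3, -2.3]
width: 0.0252
grip_force: 25.0
```

```bash
python3 -m pendant '[{"dp":[0,0,0.007],"rotation":[0,0,0],"jaw":0.1},{"dp":[0,0,0.007],"rotation":[0,0,0],"jaw":0.1},{"dp":[0,0,0.007],"rotation":[0,0,0],"jaw":0.46},{"dp":[0,0,0.007],"rotation":[0,0,0],"jaw":0.46},{"dp":[0,0,0.007],"rotation":[0,0,0],"jaw":0.46},{"dp":[0,0,-0.2],"rotation":[0,0,0],"jaw":0.46},{"dp":[0,0,-0.5],"rotation":[0,0,0],"jaw":0.46},{"dp":[0,0,-0.8],"rotation":[0,0,0],"jaw":0.46}]' && python3 -m pendant '[{"dp":[0,-1,0],"rotation":[0,0,0],"jaw":0.7},{"dp":[0,-1,0],"rotation":[0,0,0],"jaw":0.7},{"dp":[0,-1,0],"rotation":[0,0,0],"jaw":0.7},{"dp":[0,-1,0],"rotation":[0,0,0],"jaw":0.7}]'
python3 - <<'E'
from h import *
from bench import r,camera
s=r.read_state();print(s["ee_pos"],move(s,[.4775,-.1495,-.033],down(90)))
c=camera("side");cv2.imwrite("pics/s3.png",cv2.resize(c["image"][110:310,150:350,::-1],(600,600),interpolation=cv2.INTER_CUBIC))
E
```

```text
time: 8.85
ee_pos: [0.4873, 0.1357, 0.0896]
eef_rot: [-0.001, 1.0, -0.0, -0.0]
ft_force: [0.4, 0.3, -0.9]
width: 0.0399
grip_force: 0.0
time: 9.35
ee_pos: [0.4877, -0.0162, 0.0885]
eef_rot: [0.001, 1.0, 0.0, 0.0]
ft_force: [0.9, 1.2, -0.0]
width: 0.0605
grip_force: 0.0
[ 0.48765658 -0.01618368  0.08851464] (array([ 0.066, -0.889,  0.81 ]), array([ 0.    ,  0.    , -0.0004]))
```

View pics/s3.png

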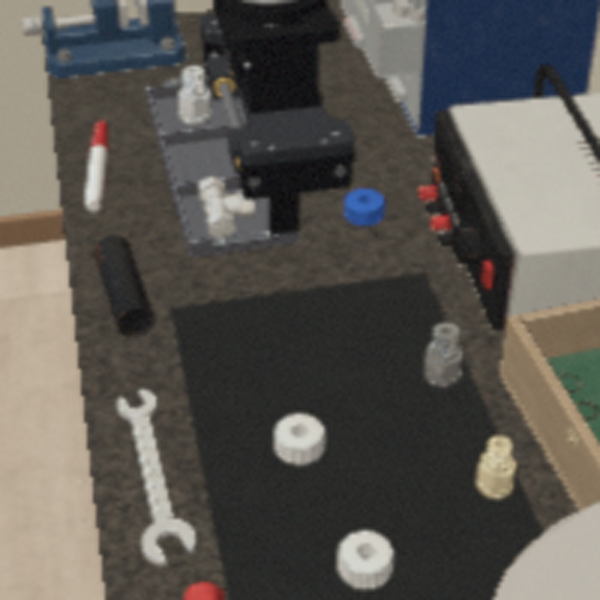

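The crop shows the tee lying flat in pocket_3 at (222,205), the adapter in pocket_1, and both nuts undisturbed at (298,438) and (365,558). Now I take the nearer nut.

```bash
python3 -m pendant '[{"dp":[0.066,-0.4,0],"rotation":[0,0,0],"jaw":0.75},{"dp":[0.066,-0.8,0],"rotation":[0,0,0],"jaw":0.75},{"dp":[0.066,-0.887,0.2],"rotation":[0,0,0],"jaw":0.75},{"dp":[0.066,-0.887,0.45],"rotation":[0,0,0],"jaw":0.75},{"dp":[0.066,-0.887,0.65],"rotation":[0,0,0],"jaw":0.75},{"dp":[0.066,-0.887,0.75],"rotation":[0,0,0],"jaw":0.75},{"dp":[0.066,-0.887,0.8],"rotation":[0,0,0],"jaw":0.75},{"dp":[0.066,-0.887,0.81],"rotation":[0,0,0],"jaw":0.75}]' && python3 -m pendant '[{"dp":[0,0,0],"rotation":[0,0,0],"jaw":0.75},{"dp":[0,0,0],"rotation":[0,0,0],"jaw":0.2},{"dp":[0,0,0],"rotation":[0,0,0],"jaw":0.2},{"dp":[0,0,0],"rotation":[0,0,0],"jaw":0.2},{"dp":[0,0,0],"rotation":[0,0,0],"jaw":0.2},{"dp":[0,0,0],"rotation":[0,0,0],"jaw":0.2}]' 25
```

```text
time: 10.4
ee_pos: [0.4785, -0.1469, -0.0329]
eef_rot: [-0.001, 1.0, 0.0, 0.0]
ft_force: [0.2, 0.0, -0.4]
width: 0.0656
grip_force: 0.0
time: 11.15
ee_pos: [0.4781, -0.1473, -0.0331]
eef_rot: [-0.001, 1.0, 0.0, 0.0]
ft_force: [-0.4, 0.6, 2.2]
width: 0.034
grip_force: 25.0
```

```bash
python3 -m pendant '[{"dp":[0,0,-0.25],"rotation":[0,0,0],"jaw":0.2},{"dp":[0,0,-0.6],"rotation":[0,0,0],"jaw":0.2},{"dp":[0,0.3,-0.7],"rotation":[0,0,0],"jaw":0.2},{"dp":[0,0.6,-0.7],"rotation":[0,0,0],"jaw":0.2},{"dp":[0,0.9,-0.7],"rotation":[0,0,0],"jaw":0.2},{"dp":[0,1,-0.7],"rotation":[0,0,0],"jaw":0.2}]' && python3 -m pendant '[{"dp":[0,0.35,0],"rotation":[0,0,0],"jaw":0.2},{"dp":[0,0.7,0],"rotation":[0,0,0],"jaw":0.2},{"dp":[0,1,0],"rotation":[0,0,0],"jaw":0.2},{"dp":[0,1,0],"rotation":[0,0,0],"jaw":0.2},{"dp":[0,1,0],"rotation":[0,0,0],"jaw":0.2}]'
python3 - <<'E'
from h import *
from bench import r
s=r.read_state();print(s["ee_pos"],move(s,[.4745,.2225,-.0325],down(90)))
E
```

```text
time: 11.9
ee_pos: [0.4776, 0.0056, 0.0718]
eef_rot: [-0.002, 1.0, 0.0, -0.0]
ft_force: [0.6, -0.1, 0.0]
width: 0.0343
grip_force: 25.0
time: 12.52
ee_pos: [0.4778, 0.1514, 0.0716]
eef_rot: [-0.0, 1.0, -0.0, -0.0]
ft_force: [-0.0, -1.0, 0.0]
width: 0.0342
grip_force: 25.0
[0.47783663 0.15141942 0.07162984] (array([0.022, 0.474, 0.694]), array([-0.0001, -0.    ,  0.    ]))
```

```bash
python3 -m pendant '[{"dp":[0.02,0.3,0],"rotation":[0,0,0],"jaw":0.2},{"dp":[0.02,0.475,0],"rotation":[0,0,0],"jaw":0.2},{"dp":[0.02,0.475,0.2],"rotation":[0,0,0],"jaw":0.2},{"dp":[0.02,0.475,0.4],"rotation":[0,0,0],"jaw":0.2},{"dp":[0.02,0.475,0.55],"rotation":[0,0,0],"jaw":0.2},{"dp":[0.02,0.475,0.65],"rotation":[0,0,0],"jaw":0.2},{"dp":[0.02,0.475,0.69],"rotation":[0,0,0],"jaw":0.2},{"dp":[0.02,0.475,0.695],"rotation":[0,0,0],"jaw":0.2}]'
```

```text
time: 13.52
ee_pos: [0.475, 0.2237, -0.0322]
eef_rot: [-0.0, 1.0, 0.0, 0.0]
ft_force: [0.5, 0.2, -0.4]
width: 0.0342
grip_force: 25.0
```

Opening only to 45 mm, because of the pocket walls, then straight up and aside.

```bash
python3 -m pendant '[{"dp":[0,0,0.003],"rotation":[0,0,0],"jaw":0.2},{"dp":[0,0,0.003],"rotation":[0,0,0],"jaw":0.52},{"dp":[0,0,0.003],"rotation":[0,0,0],"jaw":0.52},{"dp":[0,0,0.003],"rotation":[0,0,0],"jaw":0.52},{"dp":[0,0,-0.2],"rotation":[0,0,0],"jaw":0.52},{"dp":[0,0,-0.5],"rotation":[0,0,0],"jaw":0.52},{"dp":[0,0,-0.8],"rotation":[0,0,0],"jaw":0.52},{"dp":[0,0,-1],"rotation":[0,0,0],"jaw":0.52}]' && python3 -m pendant '[{"dp":[0,-1,0],"rotation":[0,0,0],"jaw":0.52},{"dp":[0,-1,0],"rotation":[0,0,0],"jaw":0.52},{"dp":[0,-1,0],"rotation":[0,0,0],"jaw":0.52},{"dp":[0,-1,0],"rotation":[0,0,0],"jaw":0.52}]' && python3 -m pendant '[{"dp":[0,-1,0],"rotation":[0,0,0],"jaw":0.52},{"dp":[0,-1,0],"rotation":[0,0,0],"jaw":0.52},{"dp":[0,-1,0],"rotation":[0,0,0],"jaw":0.52},{"dp":[0,-1,0],"rotation":[0,0,0],"jaw":0.52},{"dp":[0,-1,0],"rotation":[0,0,0],"jaw":0.52}]'
python3 - <<'E'
from h import *
from bench import r,camera
a=camera("top");b=camera("side")
A=cv2.resize(a["image"][160:240,90:390,::-1],(750,200),interpolation=cv2.INTER_CUBIC);B=cv2.resize(b["image"][120:320,140:320,::-1],(360,400),interpolation=cv2.INTER_CUBIC)
o=np.zeros((600,750,3),np.uint8);o[:200]=A;o[200:,:360]=B;cv2.imwrite("pics/f.png",o)
E
```

```text
time: 14.52
ee_pos: [0.4751, 0.2243, 0.1199]
eef_rot: [-0.001, 1.0, 0.001, 0.001]
ft_force: [-0.4, -0.1, -0.4]
width: 0.0454
grip_force: 0.0
time: 15.02
ee_pos: [0.4749, 0.072, 0.1179]
eef_rot: [0.001, 1.0, 0.0, 0.0]
ft_force: [0.4, -0.5, 0.0]
width: 0.0451
grip_force: 0.0
time: 15.65
ee_pos: [0.4752, -0.0742, 0.1175]
eef_rot: [-0.002, 1.0, 0.0, -0.0]
ft_force: [-0.5, 0.0, -0.4]
width: 0.0453
grip_force: 0.0
```

View pics/f.png

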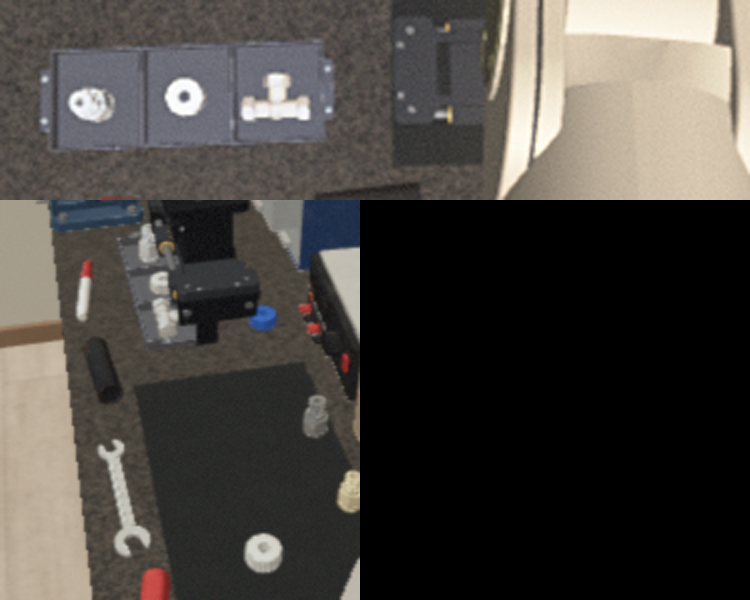

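The top crop shows the adapter (92,103), nut (185,97) and tee (276,103), each in its own pocket and lying level. The spare nut is still on the mat, and the gripper is clear of everything.

```bash
python3 -c "
from bench import r
print(r.close_job())"
```

```text
the job is handed in; nothing more can be done
None
```

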